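Pull the blown fuse and press the plug-in modules home

TASK

First pull the red fuse plug straight out of its grey sprung socket on the tilted chassis and leave it in the grey scrap tray. Only then press the three loose plug-in modules (blue relay, yellow relay, silver crystal can) fully home in their sockets. Leave the bottle, the reel and the meter standing where they are.

Things in the scene. Friction and masses are not known exactly. Their poses are not given: they have to be found in the camera images.
- chassis: Olive case (fixed), 250 mm wide, deck sloping 32 degrees, low edge on its -x side. Origin on the bench under the deck's centre; z up, y along the socket row. Deck centre 83 mm up, deck normal (-0.530, 0, 0.848) in this frame. Spans x -75 to 90, y -125 to 125, deck 38 (low) to 128 mm (high). Four sockets stand on the deck's mid line at y = -78, -26, 26, 78 mm; which is where varies.
- rail_mid (a point): Middle of the steel guard rail (12 mm thick, fixed to the chassis) that runs 224 mm along the chassis' y straight above the socket row, at chassis x = -30 mm, 266 mm up; from its ends level arms run back to posts at chassis x = +85 mm. Because of it the tool must come in tilted, along the deck normal.
- tray: Grey open scrap tray (fixed), outer 130 x 150 x 40 mm high, walls 4 mm. Origin under its centre on the bench, z up.
- fuse: Loose red fuse plug, 40 g. Origin: centre of the underside of its red head, which sits on the socket's top when plugged in; z out of the socket. Head 26 (x, slope) x 16 (y, row) x 28 mm high; brass shank below, 18 x 10 x 24 mm long. Grip the head along y; modules leave 30 mm free on each side. Pulling past the detent takes about 10 N along +z; clear of the socket after 26 mm.
- fuse_socket: Grey socket block (fixed on the deck) 42 mm (x) x 34 mm (y) x 30 mm high with a 20 x 13.5 mm hole and a sprung detent ball. Origin at the centre of its underside on the deck, z = deck normal, y along the row. The three black module sockets are blocks of the same size.
- relay_blue (a joint): How far the blue relay (block 34 mm along the slope x 28 mm along the row x 26 mm high) stands out of its socket, m, along the deck normal: 0 = fully home, up to 0.014. It slides stiffly (about 6 N) and stays where it is left.
- relay_blue_top (a point): Centre of the top face of the blue relay (block 34 mm along the slope x 28 mm along the row x 26 mm high), 26 mm above its socket block when home. z = deck normal (the pressing direction is -z), y along the row, x up the slope.
- relay_yellow (a joint): How far the yellow relay (block 34 mm along the slope x 28 mm along the row x 30 mm high) stands out of its socket, m, along the deck normal: 0 = fully home, up to 0.014. It slides stiffly (about 6 N) and stays where it is left.
- relay_yellow_top (a point): Centre of the top face of the yellow relay (block 34 mm along the slope x 28 mm along the row x 30 mm high), 30 mm above its socket block when home. z = deck normal (the pressing direction is -z), y along the row, x up the slope.
- crystal_can (a joint): How far the silver crystal can (cylinder 28 mm across, 34 mm high) stands out of its socket, m, along the deck normal: 0 = fully home, up to 0.014. It slides stiffly (about 6 N) and stays where it is left.
- crystal_can_top (a point): Centre of the top face of the silver crystal can (cylinder 28 mm across, 34 mm high), 34 mm above its socket block when home. z = deck normal (the pressing direction is -z), y along the row, x up the slope.
- flux_bottle: Bystander: amber bottle, 44 mm across, 110 mm tall, loose, 0.12 kg, standing in front of the chassis. Origin under its centre, z up.
- reel: Bystander: green reel, 56 mm across, 40 mm tall, loose, standing near the tray. Origin under its centre, z up.
- meter: Bystander: orange hand meter lying flat, 150 x 75 x 34 mm, loose, beyond the tray. Origin under its centre, x along its length, z up.

How it is judged:
On the way, in this order (a step that is already met when the one before it is completed fails the run):
1. the fuse lies released in the scrap tray (x of fuse in the frame of tray between -0.062 and 0.062 m and y of fuse in the frame of tray between -0.072 and 0.072 m and height (world z) of fuse below 0.06 m and contact force between the fingers and fuse below 0.1 N), for 0.2 s.
2. all three modules are fully home (value of joint each of relay_blue, relay_yellow, crystal_can below 0.0015 m), for 0.2 s.
At the end, for the whole second after the job is handed in: The fuse lies at rest and released inside the scrap tray; the blue relay, the yellow relay and the crystal can each stand less than 1.5 mm out of their sockets; bottle, reel and meter are upright and within 30 mm of where they started (all of step 1 and all of step 2 and linear speed of fuse below 0.02 m/s and distance of each of flux_bottle, reel, meter from where it was at the start of the episode below 0.03 m and angle between each of flux_bottle, reel, meter's own z axis and vertical below 0.2 rad); the robot touches nothing.
It fails at once if a module is pressed home while the fuse is still in its socket (distance between fuse and fuse_socket below 0.04 m and value of joint any of relay_blue, relay_yellow, crystal_can below 0.003 m).
It fails at once if the bottle, reel or meter is knocked over or pushed away (distance of any of flux_bottle, reel, meter from where it was at the start of the episode above 0.03 m or angle between any of flux_bottle, reel, meter's own z axis and vertical above 0.35 rad).
It also fails if it takes over 72 s, if anything falls off the work surface, if the arm or the gripper's body presses on something with over 40 N, if the wrist force passes 120 N, or if a joint passes its speed limit or range.

ROBOT

A 7-joint arm with a two-finger parallel gripper is mounted at the origin on the work surface. World frame = base frame: x ahead of the robot, y to its left, z up, the work surface at z = 0. Lengths are in m, angles in rad, forces in N, time in s.
With the tool pointing down it reaches from about 0.4 to 0.85 m from the base axis. Payload 10.4 kg.
Tool frame: the origin (TCP) lies on the centre line of the jaws, within the pads' length; the fingertips stand 11 mm ahead of it and the grasp point (between the pads) lies 8 mm behind it (manip.finger_overhang is the distance from the TCP to the fingertips, in m); z points along the fingers, y is the line along which they close (so a half turn about z gives the same grasp; the last joint's range is limited). The gripper opens to 85 mm and grips with 20 to 120 N. Pads are 22 mm wide; open, the fingers measure 114 mm over their backs; the gripper's body (76 mm by 85 mm) begins 54 mm behind the grasp point. The pads swing forward as they close: fully open they stand 13 mm farther back than shut.
Start: joints at [-1.362, 0.332, -0.065, 1.46, 0.022, 1.35, -0.088], TCP at [0.144, 0.608, 0.242] pointing down, gripper open.
Joint ranges: [-2.6, 2.6], [-0.5, 2.12], [-1.47, 1.34], [0.16, 2.42], [-1.27, 4.41], [0.06, 2.06], [-2.6, 2.6]. Speed limits (rad/s): [2.22, 2.22, 2.79, 2.79, 3.14, 3.14, 3.14].

INTERFACE

Orientations are given as a unit quaternion [x, y, z, w].
In Python, from workcell import manip, imaging, workorder gives the robot as it stands.
- The arm moves only by the tool jog_arm, never from a script. Its argument "deltas" is a list of rows, each an object with "gripper": the opening, from 0 (shut) to 1 (fully open); "offset": the shift along the tool's x, y, z in m, a list of three; "rotation": the turn, a rotation vector about the tool's x, y, z in degrees, a list of three. In form: [{"gripper": gripper, "offset": [tx, ty, tz], "rotation": [ax, ay, az]}, ...]. A call has 1 to 20 rows; each row shifts and turns the commanded pose from where the row before left it, along the tool's axes as they then stand; what a row does not reach is not made up. A row lasts 1/10 s, in which the tool goes at most 50 mm and 8.59 degrees, less where a joint would pass 70% of its speed; a pose out of reach is approached as far as the arm can. A call with a gripper value outside its range is refused whole. The fingers move at their own pace and stop on an object; "newtons" is the grip in N (left out, the last holds). Time passes only in rows, so rows that do not move let the fingers close. It gives the time, the measured TCP pose, the force, the opening and the grip force at its end, in the units of the state.
- manip.get_obs(): the state, without advancing time (a new reading comes with each control period).
- imaging.camera(name): name is "scene" or "top" or "wrist"; returns the picture (420x560x3 uint8, blue, green, red); there is no depth.
- imaging.camera_model(name): a dict with "camera_matrix" (3x3 intrinsics, pixels), "k1" (the pictures are not rectified: a ray, as slopes to the right and down, at radius r is drawn at 1 + k1 r^2 times it, then the intrinsics apply), "world_to_cam" (4x4, takes a point from world to camera coordinates); the wrist camera has in their place "hand_eye" (4x4, takes a point from camera to tool coordinates, whose origin is the TCP and whose axes are the flange's). Camera axes: x right, y up, looking along -z (the intrinsics and any distortion apply to the point x, -y, -z); pixel columns grow to the right and rows downward; lengths in m; the calibration is good to about 2 mm. A picture is of the moment at which its call begins: read the wrist's pose just before it. camera_model takes no time and is no camera call.
- workorder.hand_in(): hands the job in; it is judged then, once.
The state is a dict: "clock": time; "joint_pos": joint angles; "joint_velocities": joint speeds; "tau": joint torques, N m; "position": TCP position; "ee_rot": TCP orientation; "ft_force": force on the tool from outside, world axes, zero at the start; "torque": the same for the moment, N m; "grip_width": opening from 0.0 (shut) to 1.0 (fully open); "grasp_force": force on a finger pad.
Only numpy, scipy, OpenCV 4.12 (cv2) and the standard library are available. Lean on these libraries where they do the work, as an engineer would, in place of code of your own. Each camera call takes 0.05 s, during which the arm holds its last target. There are 200 camera calls.

## Working session

There is one attempt and no reset: what is moved stays moved. The work goes in short steps, Python scripts to look and compute and a tool call to move; the robot and the scene stay as the last step left them, time stands still between calls to the robot, and variables do not carry over. Pictures are saved under pics/ and viewed, at most 13 in all, crops included, and the job is handed in when it is done.

Besides the shell and the picture viewer there is one more tool, called after "Emit:" by a JSON object that holds its "method" and its "body". jog_arm: Moves the arm, as the interface text tells. Its arguments: {"type":"object","properties":{"deltas":{"type":"array","items":{"type":"object","properties":{"gripper":{"type":"number"},"offset":{"type":"array","items":{"type":"number"}},"rotation":{"type":"array","items":{"type":"number"}}}}},"newtons":{"type":"number"}},"required":["deltas"]}

```bash
mkdir -p pics; ls; python3 - <<'E'
from workcell import manip, imaging
import cv2
print(manip.get_obs()); print(manip.finger_overhang)
for n in ("scene","top"):
    cv2.imwrite(f"pics/{n}0.png",imaging.camera(n)); print(imaging.camera_model(n))
print(imaging.camera_model("wrist"))
E
```

```text
pics
{'clock': 0.0, 'joint_pos': array([-1.36160233,  0.33285793, -0.06467134,  1.46091908,  0.02162994,
        1.34989128, -0.08850534]), 'joint_velocities': array([-0.00079473,  0.00024433, -0.00122872,  0.0011111 ,  0.00070656,
       -0.00015837,  0.0001407 ]), 'tau': array([-1.42902459e-04, -6.25432062e+01,  4.89755091e-02, -3.91620576e+01,
        1.62071380e-02,  9.54578281e-03,  1.18417967e-05]), 'position': array([0.14352778, 0.60794113, 0.24153518]), 'ee_rot': array([ 1.15640338e-01,  9.93290912e-01, -6.89231075e-04, -2.90025242e-05]), 'ft_force': array([-0.73427592, -0.47237445, -0.32284859]), 'torque': array([-0.01586273,  0.00032285, -0.00564582]), 'grasp_force': 0.0, 'grip_width': 0.9991015063329913}
0.011
{'camera_matrix': array([[477.84751715,   0.        , 289.17076952],
       [  0.        , 477.84751715, 209.47971332],
       [  0.        ,   0.        ,   1.        ]]), 'k1': 0.005985412674119423, 'world_to_cam': array([[ 0.49530668,  0.86860233, -0.01418758, -0.26197621],
       [-0.52565995,  0.31267172,  0.7911498 ,  0.19324346],
       [ 0.69163062, -0.384403
[... 410 characters left out ...]
9529585, -0.60202845],
       [-0.09535054,  0.0124402 ,  0.99536602, -1.1734953 ],
       [ 0.        ,  0.        ,  0.        ,  1.        ]])}
{'camera_matrix': array([[358.52575166,   0.        , 280.6280781 ],
       [  0.        , 358.52575166, 204.25007539],
       [  0.        ,   0.        ,   1.        ]]), 'k1': -0.0734799445549937, 'hand_eye': array([[-2.67761223e-04,  9.60737212e-01,  2.77459796e-01,
         7.13907339e-02],
       [ 9.99999928e-01,  3.31683478e-04, -1.83448041e-04,
        -6.97335632e-04],
       [-2.68274189e-04,  2.77459727e-01, -9.60737231e-01,
        -1.31087074e-01],
       [ 0.00000000e+00,  0.00000000e+00,  0.00000000e+00,
         1.00000000e+00]])}
```

View pics/scene0.png

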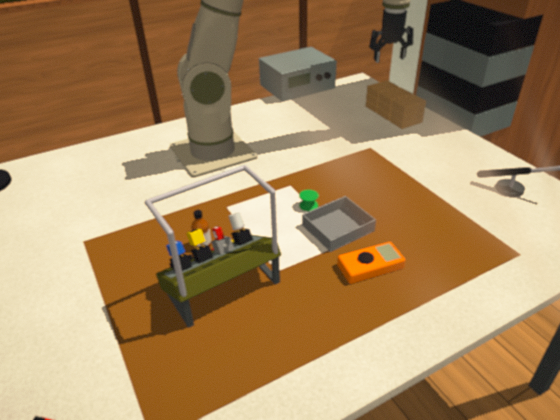

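View pics/top0.png

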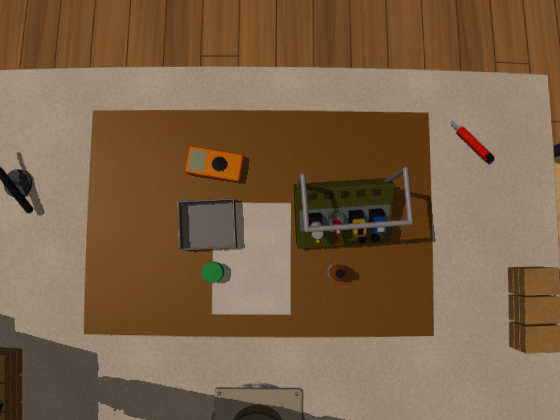

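The scene picture shows the chassis with can, fuse (red, about 218,232), yellow and blue modules, the rail above, the bottle in front and the tray at (338,222). In the top picture the tray is centred near (208,225), the can is at (317,232), the fuse at (337,224), yellow at (358,228) and blue at (377,225). The bottle is near (338,272), the reel at (212,272) and the meter at (214,163).

```bash
python3 - <<'E'
import cv2, numpy as np
t=cv2.imread("pics/top0.png"); s=cv2.imread("pics/scene0.png")
a=cv2.resize(t[160:290,285:420],None,fx=4.4,fy=4.4,interpolation=cv2.INTER_CUBIC)
for v in range(0,140,20):
    cv2.putText(a,str(285+v),(int(v*4.4),8),0,.35,(255,255,255),1); cv2.putText(a,str(160+v),(0,int(v*4.4)+4),0,.35,(255,255,255),1)
    a[::8,int(v*4.4)%a.shape[1]]=255
    a[min(int(v*4.4),571),::8]=255
cv2.imwrite("pics/ta.png",a)
b=cv2.resize(s[160:330,140:290],None,fx=3.5,fy=3.5,interpolation=cv2.INTER_CUBIC)
for v in range(0,170,20):
    if v<150: cv2.putText(b,str(140+v),(int(v*3.5),8),0,.35,(0,0,255),1); b[::8,int(v*3.5)]=(0,0,255)
    cv2.putText(b,str(160+v),(0,int(v*3.5)+4),0,.35,(0,0,255),1);b[int(v*3.5),::8]=(0,0,255)
cv2.imwrite("pics/sb.png",b)
E
```

```text
(no output)
```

View pics/ta.png

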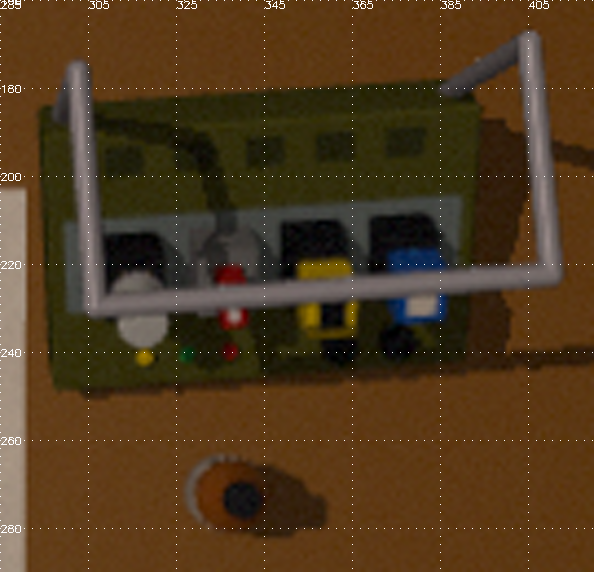

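View pics/sb.png

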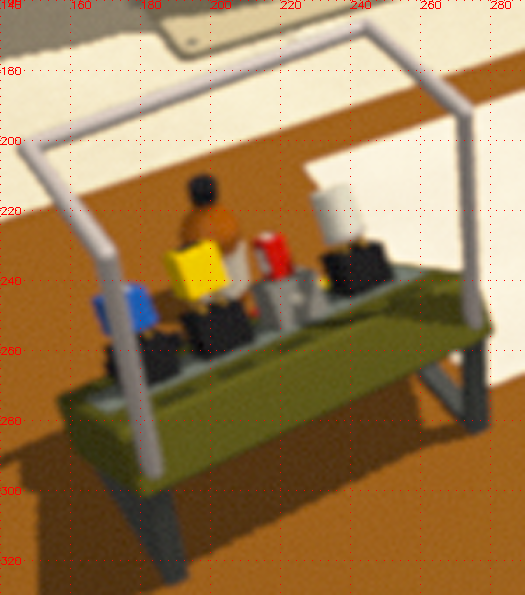

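The close-ups give the four guard-rail corners: top view about (307,229), (410,222), (405,169), (303,175); scene view about (148,202), (245,167), (273,191), (170,231). In the +y to -y direction the row is can, fuse, yellow, blue.

```bash
cat > h.py <<'E'
import numpy as np, cv2
from scipy.optimize import least_squares
from scipy.spatial.transform import Rotation as R
from workcell import manip, imaging
def model(n):
    m=imaging.camera_model(n)
    if n!="wrist": return m["camera_matrix"],m["k1"],m["world_to_cam"]
    o=manip.get_obs(); T=np.eye(4); T[:3,:3]=R.from_quat(o["ee_rot"]).as_matrix(); T[:3,3]=o["position"]
    return m["camera_matrix"],m["k1"],np.linalg.inv(T@m["hand_eye"])
def proj(M,P):
    K,k1,W=M; W=np.diag([1,-1,-1,1.])@W
    return cv2.projectPoints(np.atleast_2d(np.asarray(P,float)),cv2.Rodrigues(W[:3,:3])[0],W[:3,3],K,np.array([k1,0,0,0.]))[0][:,0]
def unproj(M,uv,z):
    K,k1,W=M; W=np.diag([1,-1,-1,1.])@W
    r=cv2.undistortPoints(np.array([[uv]],float),K,np.array([k1,0,0,0.]))[0,0]
    d=W[:3,:3].T@np.array([*r,1]); c=-W[:3,:3].T@W[:3,3]
    return c+d*(z-c[2])/d[2]
def ch(p): # chassis pose x,y,yaw
    T=np.eye(4); T[:3,:3]=R.from_euler("z",p[2]).as_matrix(); T[:2,3]=p[:2]; return T
def app(T,P): return np.atleast_2d(P)@T[:3,:3].T+T[:3,3]
N=np.array([-.530,0,.848]); S=np.array([.848,0,.530])
def deck(y,h,s=0): return np.array([0,y,.083])+h*N+s*S
E
python3 - <<'E'
from h import *
A=np.array([[97,305],[552,272],[530,38],[78,68]])/4.4+[285,160]-.4
B=np.array([[368,25],[28,147],[105,250],[465,110]])/3.5+[140,160]-.4
P=np.array([[-.03,.112,.266],[-.03,-.112,.266],[.085,-.112,.266],[.085,.112,.266]])
mt,ms=model("top"),model("scene")
f=lambda p:np.r_[(proj(mt,app(ch(p),P))-A).ravel(),(proj(ms,app(ch(p),P))-B).ravel()]
s=least_squares(f,[.6,-.2,0]); print(s.x,s.fun.round(1))
s2=least_squares(lambda p:f(p)[:8],[.6,-.2,0]); print("top only",s2.x,s2.fun.round(1))
T=ch(s.x)
for n,y,h in(("can",.078,.064),("fuse",.026,.058),("yel",-.026,.060),("blue",-.078,.056)):
    w=app(T,deck(y,h)); print(n,w.round(4),proj(mt,w).round(1),proj(ms,w).round(1))
# fuse red blob
for n,m in(("top",mt),("scene",ms)):
    im=cv2.imread(f"pics/{n}0.png"); b,g,r=[im[...,i].astype(int) for i in range(3)]
    u=proj(m,app(T,deck(.026,.044)))[0]
    q=np.argwhere((r>120)&(g<70)&(b<70)); q=q[np.abs(q-u[::-1]).max(1)<12]; print(n,"fuse expect",u.round(1),"seen",q.mean(0)[::-1].round(1),len(q))
im=cv2.imread("pics/top0.png")
for c in((179,201),(235,201),(236,249),(181,250)): print("tray c",unproj(mt,c,.04).round(3))
print("bottle top",unproj(mt,(339.5,273),.11),"reel",unproj(mt,(212.5,272),.04),"meter",unproj(mt,(214.5,164),.034))
E
```

```text
[ 0.56485338 -0.21809366  0.07256332] [-1.   0.3 -0.7  0.4 -0.7  0.8 -0.6  0.6 -0.4  0.7 -0.5  0.7 -0.1  1.9
 -0.4  1.3]
top only [ 0.5660105  -0.21978164  0.07470864] [-0.2 -0.2  0.1 -0.2 -0.   0.2  0.1  0.2]
can [[ 0.5254 -0.1428  0.1373]] [[316.3 232. ]] [[234.8 217.5]]
fuse [[ 0.5323 -0.1944  0.1322]] [[337.4 229.3]] [[215.8 228. ]]
yel [[ 0.535  -0.2463  0.1339]] [[358.8 228.2]] [[194.8 235.7]]
blue [[ 0.5409 -0.298   0.1305]] [[379.5 225.9]] [[173.9 246.1]]
top fuse expect [336.5 226.4] seen [nan nan] 0
scene fuse expect [217.8 233.7] seen [218.5 232.9] 86
tray c [0.609 0.211 0.04 ]
tray c [0.609 0.062 0.04 ]
tray c [0.483 0.058 0.04 ]
tray c [0.48  0.202 0.04 ]
bottle top [ 0.42581012 -0.20208718  0.11      ] reel [0.42341029 0.1188708  0.04      ] meter [0.70901486 0.11928976 0.034     ]<stdin>:16: RuntimeWarning: Mean of empty slice.
  ret = um.true_divide(
```

```bash
cat >> h.py <<'E'
CH=[.5653,-.2188,.0735]
def tool_R():
    Z=ch(CH)[:3,:3]; return np.c_[Z@-S,Z@[0,1,0],Z@-N]
def at(y,h,s=0): return app(ch(CH),deck(y,h,s))[0]
def go(p,Rt=None,base=None):
    """print tool-frame offset (mm) and rotvec (deg) from the present pose"""
    o=manip.get_obs(); R0=R.from_quat(o["ee_rot"]).as_matrix() if base is None else base[1]
    p0=o["position"] if base is None else base[0]
    d=R0.T@(np.array(p)-p0)*1e3
    rv=np.zeros(3) if Rt is None else R.from_matrix(R0.T@Rt).as_rotvec(degrees=True)
    print("to",np.round(p,4),"off mm",d.round(1),"rot deg",rv.round(2)); return np.array(p),(R0 if Rt is None else Rt)
E
python3 - <<'E'
from h import *
b=go([.48,.25,.27]); b=go(b[0],tool_R(),b); b=go(at(.026,.16),None,b); go(at(.026,.045),None,b)
E
```

```text
to [0.48 0.25 0.27] off mm [-409.7 -271.1  -28. ] rot deg [0. 0. 0.]
to [0.48 0.25 0.27] off mm [0. 0. 0.] rot deg [ -4.96 -31.76 -17.01]
to [ 0.4788 -0.1991  0.2187] off mm [  56.2 -447.8   25.4] rot deg [0. 0. 0.]
to [ 0.5396 -0.1946  0.1212] off mm [ -0.   0. 115.] rot deg [0. 0. 0.]
```

Emit:
{"method": "jog_arm", "body": {"deltas": [{"gripper": 0.38, "offset": [-0.034, -0.0226, -0.0023], "rotation": [0, 0, 0]}, {"gripper": 0.38, "offset": [-0.034, -0.0226, -0.0023], "rotation": [0, 0, 0]}, {"gripper": 0.38, "offset": [-0.034, -0.0226, -0.0023], "rotation": [0, 0, 0]}, {"gripper": 0.38, "offset": [-0.034, -0.0226, -0.0023], "rotation": [0, 0, 0]}, {"gripper": 0.38, "offset": [-0.034, -0.0226, -0.0023], "rotation": [0, 0, 0]}, {"gripper": 0.38, "offset": [-0.034, -0.0226, -0.0023], "rotation": [0, 0, 0]}, {"gripper": 0.38, "offset": [-0.034, -0.0226, -0.0023], "rotation": [0, 0, 0]}, {"gripper": 0.38, "offset": [-0.034, -0.0226, -0.0023], "rotation": [0, 0, 0]}, {"gripper": 0.38, "offset": [-0.034, -0.0226, -0.0023], "rotation": [0, 0, 0]}, {"gripper": 0.38, "offset": [-0.034, -0.0226, -0.0023], "rotation": [0, 0, 0]}, {"gripper": 0.38, "offset": [-0.034, -0.0226, -0.0023], "rotation": [0, 0, 0]}, {"gripper": 0.38, "offset": [-0.034, -0.0226, -0.0023], "rotation": [0, 0, 0]}, {"gripper": 0.38, "offset": [0, 0, 0], "rotation": [-0.83, -5.3, -2.84]}, {"gripper": 0.38, "offset": [0, 0, 0], "rotation": [-0.83, -5.3, -2.84]}, {"gripper": 0.38, "offset": [0, 0, 0], "rotation": [-0.83, -5.3, -2.84]}, {"gripper": 0.38, "offset": [0, 0, 0], "rotation": [-0.83, -5.3, -2.84]}, {"gripper": 0.38, "offset": [0, 0, 0], "rotation": [-0.83, -5.3, -2.84]}, {"gripper": 0.38, "offset": [0, 0, 0], "rotation": [-0.83, -5.3, -2.84]}, {"gripper": 0.38, "offset": [0, 0, 0], "rotation": [0, 0, 0]}], "newtons": 60}}

```text
clock: 2.0
position: [0.4765, 0.2502, 0.2685]
ee_rot: [-0.037, 0.96, 0.011, 0.276]
ft_force: [-0.3, 0.5, 0.1]
grip_width: 0.384
grasp_force: 0.0
```

```bash
python3 - <<'E'
from h import *
o=manip.get_obs(); print(o["position"],o["grip_width"],o["joint_pos"].round(2))
go(o["position"],tool_R()); go(at(.026,.16))
E
```

```text
[0.4765434  0.25023986 0.26850278] 0.3844005539442926 [-0.91 -0.2   0.11  2.08  0.5   0.89  0.6 ]
to [0.4765 0.2502 0.2685] off mm [0. 0. 0.] rot deg [0.09 0.07 0.17]
to [ 0.4788 -0.1991  0.2187] off mm [  53.8 -448.2   25.2] rot deg [0. 0. 0.]
```

Emit:
{"method": "jog_arm", "body": {"deltas": [{"gripper": 0.38, "offset": [0.0045, -0.0374, 0.0021], "rotation": [0, 0, 0]}, {"gripper": 0.38, "offset": [0.0045, -0.0374, 0.0021], "rotation": [0, 0, 0]}, {"gripper": 0.38, "offset": [0.0045, -0.0374, 0.0021], "rotation": [0, 0, 0]}, {"gripper": 0.38, "offset": [0.0045, -0.0374, 0.0021], "rotation": [0, 0, 0]}, {"gripper": 0.38, "offset": [0.0045, -0.0374, 0.0021], "rotation": [0, 0, 0]}, {"gripper": 0.38, "offset": [0.0045, -0.0374, 0.0021], "rotation": [0, 0, 0]}, {"gripper": 0.38, "offset": [0.0045, -0.0374, 0.0021], "rotation": [0, 0, 0]}, {"gripper": 0.38, "offset": [0.0045, -0.0374, 0.0021], "rotation": [0, 0, 0]}, {"gripper": 0.38, "offset": [0.0045, -0.0374, 0.0021], "rotation": [0, 0, 0]}, {"gripper": 0.38, "offset": [0.0045, -0.0374, 0.0021], "rotation": [0, 0, 0]}, {"gripper": 0.38, "offset": [0.0045, -0.0374, 0.0021], "rotation": [0, 0, 0]}, {"gripper": 0.38, "offset": [0.0045, -0.0374, 0.0021], "rotation": [0, 0, 0]}, {"gripper": 0.38, "offset": [0, 0, 0], "rotation": [0, 0, 0.1]}, {"gripper": 0.38, "offset": [0, 0, 0], "rotation": [0, 0, 0]}]}}

```text
clock: 3.4
position: [0.4794, -0.2002, 0.2197]
ee_rot: [-0.033, 0.961, 0.012, 0.276]
ft_force: [0.4, 1.0, -0.4]
grip_width: 0.378
grasp_force: 0.0
```

```bash
python3 - <<'E'
from h import *
M=model("wrist"); im=imaging.camera("wrist"); cv2.imwrite("pics/w1.png",im)
o=manip.get_obs(); print(o["position"],o["joint_pos"].round(2))
go(at(.026,.16),tool_R())
for n,y,h in(("can",.078,.064),("fuse",.026,.058),("yel",-.026,.060),("blue",-.078,.056)):
    print(n,proj(M,at(y,h)).round(0), "sock",proj(M,[at(y+a,.03,b) for a,b in((-.017,-.021),(.017,-.021),(.017,.021),(-.017,.021))]).round(0).tolist())
print("head top",proj(M,[at(.026+a,.058,b) for a,b in((-.008,-.013),(.008,-.013),(.008,.013),(-.008,.013))]).round(0).tolist())
E
```

```text
[ 0.47947281 -0.19908958  0.21959645] [-0.62 -0.47  0.91  2.2   0.23  0.72  1.85]
to [ 0.4788 -0.1991  0.2187] off mm [1.  0.  0.4] rot deg [ 0.12  0.03 -0.17]
can [[360. 211.]] sock [[329.0, 170.0], [375.0, 170.0], [371.0, 223.0], [328.0, 224.0]]
fuse [[283. 209.]] sock [[259.0, 171.0], [305.0, 170.0], [305.0, 224.0], [261.0, 224.0]]
yel [[206. 210.]] sock [[190.0, 171.0], [235.0, 171.0], [237.0, 224.0], [194.0, 224.0]]
blue [[133. 209.]] sock [[122.0, 172.0], [166.0, 171.0], [171.0, 225.0], [128.0, 225.0]]
head top [[271.0, 190.0], [295.0, 190.0], [294.0, 226.0], [271.0, 227.0]]
```

View pics/w1.png

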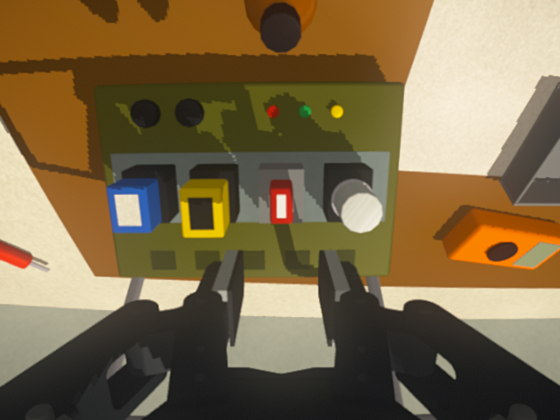

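The wrist view shows the fuse head centred near (282,203) in its grey socket, with yellow at (205,212), blue at (133,208), the can top near (362,210) and the bottle cap at (281,28). All of these agree with the model within a few pixels; I refine numerically.

```bash
python3 - <<'E'
from h import *
im=cv2.imread("pics/w1.png"); b,g,r=[im[...,i].astype(int) for i in range(3)]
M=model("wrist")
def box(m,x0,x1,y0,y1):
    q=np.argwhere(m[y0:y1,x0:x1]); lo=np.percentile(q,1,axis=0);hi=np.percentile(q,99,axis=0); return [x0+lo[1],x0+hi[1],y0+lo[0],y0+hi[0]]
print("red seen",box((r>100)&(g<70),262,302,165,240))
H=[at(.026+a,h,c) for h in(.030,.058) for a in(-.008,.008) for c in(-.013,.013)]
u=proj(M,H); print("exp",u.min(0),u.max(0))
print("blue",box((b>100)&(r<90),95,170,165,245))
print("yel",box((r>100)&(g>90)&(b<60),175,235,165,250))
for y,hh in((-.078,.056),(-.026,.060)):
  for e in(0,.007,.014):
    u=proj(M,[at(y+a,h+e,c) for h in(hh-.026,hh) for a in(-.014,.014) for c in(-.017,.017)]); print(y,e,u.min(0).round(0),u.max(0).round(0))
for e in(0,.007,.014): print("can",e,proj(M,at(.078,.064+e)).round(0))
E
```

```text
red seen [np.float64(270.0), np.float64(292.0), np.float64(181.0), np.float64(223.0)]
exp [269.0124323  180.88150163] [292.81954468 226.43615096]
blue [np.float64(108.0), np.float64(159.0), np.float64(183.13), np.float64(232.0)]
yel [np.float64(176.0), np.float64(233.0), np.float64(180.0), np.float64(249.0)]
-0.078 0 [109. 176.] [165. 231.]
-0.078 0.007 [104. 178.] [162. 235.]
-0.078 0.014 [ 99. 180.] [159. 238.]
-0.026 0 [182. 177.] [231. 233.]
-0.026 0.007 [179. 179.] [230. 237.]
-0.026 0.014 [176. 181.] [228. 241.]
can 0 [[359. 211.]]
can 0.007 [[361. 214.]]
can 0.014 [[363. 217.]]
```

Emit:
{"method": "jog_arm", "body": {"deltas": [{"gripper": 0.38, "offset": [0.001, 0, 0], "rotation": [0.1, 0, -0.15]}, {"gripper": 0.38, "offset": [0.001, 0, 0.014], "rotation": [0, 0, 0]}, {"gripper": 0.38, "offset": [0, 0, 0.014], "rotation": [0, 0, 0]}, {"gripper": 0.38, "offset": [0, 0, 0.014], "rotation": [0, 0, 0]}, {"gripper": 0.38, "offset": [0, 0, 0.014], "rotation": [0, 0, 0]}, {"gripper": 0.38, "offset": [0, 0, 0.014], "rotation": [0, 0, 0]}, {"gripper": 0.38, "offset": [0, 0, 0.014], "rotation": [0, 0, 0]}, {"gripper": 0.38, "offset": [0, 0, 0.012], "rotation": [0, 0, 0]}, {"gripper": 0.38, "offset": [0, 0, 0.008], "rotation": [0, 0, 0]}, {"gripper": 0.38, "offset": [0, 0, 0.006], "rotation": [0, 0, 0]}, {"gripper": 0.38, "offset": [0, 0, 0.004], "rotation": [0, 0, 0]}, {"gripper": 0.38, "offset": [0, 0, 0], "rotation": [0, 0, 0]}]}}

```text
clock: 4.65
position: [0.5314, -0.1911, 0.1255]
ee_rot: [-0.037, 0.962, 0.013, 0.271]
ft_force: [-0.2, -0.8, 0.0]
grip_width: 0.38
grasp_force: 0.0
```

```bash
python3 - <<'E'
from h import *
im=imaging.camera("wrist"); cv2.imwrite("pics/w2.png",im)
o=manip.get_obs(); print(o["position"],o["joint_pos"].round(2),o["ft_force"],o["grip_width"])
go(at(.026,.046,-.001),tool_R())
E
```

```text
[ 0.53125298 -0.19155633  0.12587558] [-0.86  0.03  1.32  2.22 -0.64  0.52  2.6 ] [ 0.38425806 -0.65205702  0.70257684] 0.3826283197802724
to [ 0.5382 -0.1947  0.1215] off mm [-3.4 -3.7  7.2] rot deg [ 0.42 -0.53  0.27]
```

View pics/w2.png

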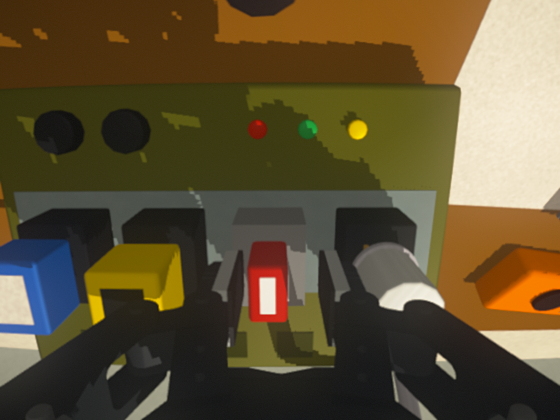

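The arm has come in at its joint limits (j3, j7), 3.7 mm off to the side. I back out the same way and reapproach with joint 1 swung round, arm extended.

Emit:
{"method": "jog_arm", "body": {"deltas": [{"gripper": 0.38, "offset": [0, 0, -0.014], "rotation": [0, 0, 0]}, {"gripper": 0.38, "offset": [0, 0, -0.016], "rotation": [0, 0, 0]}, {"gripper": 0.38, "offset": [0, 0, -0.016], "rotation": [0, 0, 0]}, {"gripper": 0.38, "offset": [0, 0, -0.016], "rotation": [0, 0, 0]}, {"gripper": 0.38, "offset": [0, 0, -0.016], "rotation": [0, 0, 0]}, {"gripper": 0.38, "offset": [0, 0, -0.016], "rotation": [0, 0, 0]}, {"gripper": 0.38, "offset": [0, 0, -0.008], "rotation": [0, 0, 0]}, {"gripper": 0.38, "offset": [-0.0045, 0.0374, -0.0021], "rotation": [0, 0, 0]}, {"gripper": 0.38, "offset": [-0.0045, 0.0374, -0.0021], "rotation": [0, 0, 0]}, {"gripper": 0.38, "offset": [-0.0045, 0.0374, -0.0021], "rotation": [0, 0, 0]}, {"gripper": 0.38, "offset": [-0.0045, 0.0374, -0.0021], "rotation": [0, 0, 0]}, {"gripper": 0.38, "offset": [-0.0045, 0.0374, -0.0021], "rotation": [0, 0, 0]}, {"gripper": 0.38, "offset": [-0.0045, 0.0374, -0.0021], "rotation": [0, 0, 0]}, {"gripper": 0.38, "offset": [-0.0045, 0.0374, -0.0021], "rotation": [0, 0, 0]}, {"gripper": 0.38, "offset": [-0.0045, 0.0374, -0.0021], "rotation": [0, 0, 0]}, {"gripper": 0.38, "offset": [-0.0045, 0.0374, -0.0021], "rotation": [0, 0, 0]}, {"gripper": 0.38, "offset": [-0.0045, 0.0374, -0.0021], "rotation": [0, 0, 0]}, {"gripper": 0.38, "offset": [-0.0045, 0.0374, -0.0021], "rotation": [0, 0, 0]}, {"gripper": 0.38, "offset": [-0.0045, 0.0374, -0.0021], "rotation": [0, 0, 0]}]}}

```text
clock: 6.6
position: [0.4768, 0.2557, 0.2632]
ee_rot: [-0.039, 0.962, 0.015, 0.271]
ft_force: [0.9, -0.4, -0.1]
grip_width: 0.378
grasp_force: 0.0
```

```bash
cat >> h.py <<'E'
def swing(base,deg,n):
    """constant row that turns the whole arm about the base axis"""
    p,Rr=base; Q=R.from_euler("z",deg/n,degrees=True).as_matrix()
    print("swing rows",n,"off mm",(Rr.T@(Q@p-p)*1e3).round(2),"rot",R.from_matrix(Rr.T@Q@Rr).as_rotvec(degrees=True).round(3))
    F=np.linalg.matrix_power(Q,n); return F@p,F@Rr
E
python3 - <<'E'
from h import *
o=manip.get_obs(); print(o["position"],o["joint_pos"].round(2))
b=(o["position"],R.from_quat(o["ee_rot"]).as_matrix())
a=np.arctan2(b[0][1],b[0][0]); print(np.degrees(a))
b=go([.74*np.cos(a),.74*np.sin(a),.42],None,b)
b=swing(b,-22.6-np.degrees(a),16); print(b[0])
b=go(b[0],tool_R(),b); go(at(.026,.16),None,b)
E
```

```text
[0.47680746 0.2556853  0.26321588] [-0.41 -0.17 -0.33  2.05  0.37  0.83  0.71]
28.20218242071125
to [0.6522 0.3497 0.42  ] off mm [-237.1   80.6  -37.9] rot deg [0. 0. 0.]
swing rows 16 off mm [-13.21 -38.05   7.71] rot [ 1.657 -0.026  2.708]
[ 0.68317556 -0.28437854  0.42      ]
to [ 0.6832 -0.2844  0.42  ] off mm [0. 0. 0.] rot deg [-26.07  -0.3  -43.01]
to [ 0.4788 -0.1991  0.2187] off mm [274.2 100.1  66. ] rot deg [0. 0. 0.]
```

Emit:
{"method": "jog_arm", "body": {"deltas": [{"gripper": 0.38, "offset": [-0.0339, 0.0115, -0.0054], "rotation": [0, 0, 0]}, {"gripper": 0.38, "offset": [-0.0339, 0.0115, -0.0054], "rotation": [0, 0, 0]}, {"gripper": 0.38, "offset": [-0.0339, 0.0115, -0.0054], "rotation": [0, 0, 0]}, {"gripper": 0.38, "offset": [-0.0339, 0.0115, -0.0054], "rotation": [0, 0, 0]}, {"gripper": 0.38, "offset": [-0.0339, 0.0115, -0.0054], "rotation": [0, 0, 0]}, {"gripper": 0.38, "offset": [-0.0339, 0.0115, -0.0054], "rotation": [0, 0, 0]}, {"gripper": 0.38, "offset": [-0.0339, 0.0115, -0.0054], "rotation": [0, 0, 0]}, {"gripper": 0.38, "offset": [-0.0132, -0.038, 0.0077], "rotation": [1.657, -0.026, 2.708]}, {"gripper": 0.38, "offset": [-0.0132, -0.038, 0.0077], "rotation": [1.657, -0.026, 2.708]}, {"gripper": 0.38, "offset": [-0.0132, -0.038, 0.0077], "rotation": [1.657, -0.026, 2.708]}, {"gripper": 0.38, "offset": [-0.0132, -0.038, 0.0077], "rotation": [1.657, -0.026, 2.708]}, {"gripper": 0.38, "offset": [-0.0132, -0.038, 0.0077], "rotation": [1.657, -0.026, 2.708]}, {"gripper": 0.38, "offset": [-0.0132, -0.038, 0.0077], "rotation": [1.657, -0.026, 2.708]}, {"gripper": 0.38, "offset": [-0.0132, -0.038, 0.0077], "rotation": [1.657, -0.026, 2.708]}, {"gripper": 0.38, "offset": [-0.0132, -0.038, 0.0077], "rotation": [1.657, -0.026, 2.708]}]}}

```text
clock: 8.1
position: [0.7394, 0.0324, 0.4188]
ee_rot: [0.175, 0.947, -0.046, 0.267]
ft_force: [0.5, 0.2, -0.9]
grip_width: 0.381
grasp_force: 0.0
```

```bash
python3 - <<'E'
from h import *
o=manip.get_obs(); print(o["position"],o["joint_pos"].round(2))
E
```

```text
[0.73943795 0.03242053 0.41875416] [-0.16  0.21 -0.1   1.35  0.35  1.14  0.88]
```

Emit:
{"method": "jog_arm", "body": {"deltas": [{"gripper": 0.38, "offset": [-0.0132, -0.038, 0.0077], "rotation": [1.657, -0.026, 2.708]}, {"gripper": 0.38, "offset": [-0.0132, -0.038, 0.0077], "rotation": [1.657, -0.026, 2.708]}, {"gripper": 0.38, "offset": [-0.0132, -0.038, 0.0077], "rotation": [1.657, -0.026, 2.708]}, {"gripper": 0.38, "offset": [-0.0132, -0.038, 0.0077], "rotation": [1.657, -0.026, 2.708]}, {"gripper": 0.38, "offset": [-0.0132, -0.038, 0.0077], "rotation": [1.657, -0.026, 2.708]}, {"gripper": 0.38, "offset": [-0.0132, -0.038, 0.0077], "rotation": [1.657, -0.026, 2.708]}, {"gripper": 0.38, "offset": [-0.0132, -0.038, 0.0077], "rotation": [1.657, -0.026, 2.708]}, {"gripper": 0.38, "offset": [-0.0132, -0.038, 0.0077], "rotation": [1.657, -0.026, 2.708]}]}}

```text
clock: 8.9
position: [0.6822, -0.2875, 0.4187]
ee_rot: [0.379, 0.885, -0.104, 0.25]
ft_force: [0.0, 0.5, -0.1]
grip_width: 0.38
grasp_force: 0.0
```

```bash
python3 - <<'E'
from h import *
o=manip.get_obs(); print(o["position"],o["joint_pos"].round(2))
b=go(o["position"],tool_R()); b=go([.44,-.19,.38],None,b); go(at(.026,.16,-.001),None,b)
E
```

```text
[ 0.68221529 -0.28750266  0.41865214] [0.12 0.21 0.11 1.36 0.3  1.13 0.91]
to [ 0.6822 -0.2875  0.4187] off mm [0. 0. 0.] rot deg [-26.26  -0.41 -43.07]
to [ 0.44 -0.19  0.38] off mm [219.3 115.  -91.5] rot deg [0. 0. 0.]
to [ 0.478  -0.1992  0.2181] off mm [ 54.2 -11.9 157. ] rot deg [0. 0. 0.]
```

Emit:
{"method": "jog_arm", "body": {"deltas": [{"gripper": 0.38, "offset": [0, 0, 0], "rotation": [-3.28, -0.05, -5.38]}, {"gripper": 0.38, "offset": [0, 0, 0], "rotation": [-3.28, -0.05, -5.38]}, {"gripper": 0.38, "offset": [0, 0, 0], "rotation": [-3.28, -0.05, -5.38]}, {"gripper": 0.38, "offset": [0, 0, 0], "rotation": [-3.28, -0.05, -5.38]}, {"gripper": 0.38, "offset": [0, 0, 0], "rotation": [-3.28, -0.05, -5.38]}, {"gripper": 0.38, "offset": [0, 0, 0], "rotation": [-3.28, -0.05, -5.38]}, {"gripper": 0.38, "offset": [0, 0, 0], "rotation": [-3.28, -0.05, -5.38]}, {"gripper": 0.38, "offset": [0, 0, 0], "rotation": [-3.28, -0.05, -5.38]}, {"gripper": 0.38, "offset": [0.0274, 0.0144, -0.0114], "rotation": [0, 0, 0]}, {"gripper": 0.38, "offset": [0.0274, 0.0144, -0.0114], "rotation": [0, 0, 0]}, {"gripper": 0.38, "offset": [0.0274, 0.0144, -0.0114], "rotation": [0, 0, 0]}, {"gripper": 0.38, "offset": [0.0274, 0.0144, -0.0114], "rotation": [0, 0, 0]}, {"gripper": 0.38, "offset": [0.0274, 0.0144, -0.0114], "rotation": [0, 0, 0]}, {"gripper": 0.38, "offset": [0.0274, 0.0144, -0.0114], "rotation": [0, 0, 0]}, {"gripper": 0.38, "offset": [0.0274, 0.0144, -0.0114], "rotation": [0, 0, 0]}, {"gripper": 0.38, "offset": [0.0274, 0.0144, -0.0114], "rotation": [0, 0, 0]}, {"gripper": 0.38, "offset": [0, 0, 0], "rotation": [0, 0, 0]}]}}

```text
clock: 10.6
position: [0.4381, -0.1877, 0.3799]
ee_rot: [-0.036, 0.96, 0.01, 0.276]
ft_force: [0.4, -0.4, 0.4]
grip_width: 0.381
grasp_force: 0.0
```

```bash
python3 - <<'E'
from h import *
o=manip.get_obs(); print(o["position"],o["joint_pos"].round(2))
b=go(o["position"],tool_R()); go(at(.026,.16,-.001),None,b)
E
```

```text
[ 0.43805409 -0.18767582  0.3799333 ] [ 0.49 -0.37  0.02  1.97 -0.33  1.08  2.24]
to [ 0.4381 -0.1877  0.3799] off mm [0. 0. 0.] rot deg [-0.02  0.04  0.04]
to [ 0.478  -0.1992  0.2181] off mm [ 52.7 -14.4 157.8] rot deg [0. 0. 0.]
```

Emit:
{"method": "jog_arm", "body": {"deltas": [{"gripper": 0.38, "offset": [0.0066, -0.0018, 0.0197], "rotation": [0, 0, 0]}, {"gripper": 0.38, "offset": [0.0066, -0.0018, 0.0197], "rotation": [0, 0, 0]}, {"gripper": 0.38, "offset": [0.0066, -0.0018, 0.0197], "rotation": [0, 0, 0]}, {"gripper": 0.38, "offset": [0.0066, -0.0018, 0.0197], "rotation": [0, 0, 0]}, {"gripper": 0.38, "offset": [0.0066, -0.0018, 0.0197], "rotation": [0, 0, 0]}, {"gripper": 0.38, "offset": [0.0066, -0.0018, 0.0197], "rotation": [0, 0, 0]}, {"gripper": 0.38, "offset": [0.0066, -0.0018, 0.0197], "rotation": [0, 0, 0]}, {"gripper": 0.38, "offset": [0.0066, -0.0018, 0.0197], "rotation": [0, 0, 0]}, {"gripper": 0.38, "offset": [0, 0, 0], "rotation": [0, 0, 0]}]}}

```text
clock: 11.5
position: [0.4798, -0.1988, 0.2153]
ee_rot: [-0.036, 0.961, 0.012, 0.274]
ft_force: [-0.2, -0.1, 0.3]
grip_width: 0.378
grasp_force: 0.0
```

```bash
python3 - <<'E'
from h import *
o=manip.get_obs(); print(o["position"],o["joint_pos"].round(2))
b=go(o["position"],tool_R()); b=go(at(.026,.16,-.001),None,b);b=go(at(.026,.046,-.001),None,b)
E
```

```text
[ 0.47977206 -0.19878351  0.2152923 ] [ 0.44 -0.18  0.04  2.17 -0.43  0.71  2.4 ]
to [ 0.4798 -0.1988  0.2153] off mm [0. 0. 0.] rot deg [ 0.18 -0.23 -0.  ]
to [ 0.478  -0.1992  0.2181] off mm [ 0.  -0.2 -3.4] rot deg [0. 0. 0.]
to [ 0.5382 -0.1947  0.1215] off mm [  0.  -0. 114.] rot deg [0. 0. 0.]
```

Emit:
{"method": "jog_arm", "body": {"deltas": [{"gripper": 0.38, "offset": [0, 0, 0], "rotation": [0.18, -0.23, 0]}, {"gripper": 0.38, "offset": [0, 0, 0.012], "rotation": [0, 0, 0]}, {"gripper": 0.38, "offset": [0, 0, 0.012], "rotation": [0, 0, 0]}, {"gripper": 0.38, "offset": [0, 0, 0.012], "rotation": [0, 0, 0]}, {"gripper": 0.38, "offset": [0, 0, 0.012], "rotation": [0, 0, 0]}, {"gripper": 0.38, "offset": [0, 0, 0.012], "rotation": [0, 0, 0]}, {"gripper": 0.38, "offset": [0, 0, 0.012], "rotation": [0, 0, 0]}, {"gripper": 0.38, "offset": [0, 0, 0.006], "rotation": [0, 0, 0]}, {"gripper": 0.38, "offset": [0, 0, 0], "rotation": [0, 0, 0]}]}}

```text
clock: 12.4
position: [0.5218, -0.1962, 0.1509]
ee_rot: [-0.034, 0.96, 0.01, 0.277]
ft_force: [0.5, -1.1, 0.2]
grip_width: 0.378
grasp_force: 0.0
```

```bash
python3 - <<'E'
from h import *
o=manip.get_obs(); print(o["position"],o["joint_pos"].round(2))
b=go(o["position"],tool_R());b=go(at(.026,.046,-.001),None,b)
E
```

```text
[ 0.52181858 -0.1962337   0.15088004] [ 0.4  -0.01  0.03  2.18 -0.53  0.53  2.47]
to [ 0.5218 -0.1962  0.1509] off mm [0. 0. 0.] rot deg [-0.04  0.14 -0.1 ]
to [ 0.5382 -0.1947  0.1215] off mm [ 1.6  0.3 33.7] rot deg [0. 0. 0.]
```

Emit:
{"method": "jog_arm", "body": {"deltas": [{"gripper": 0.38, "offset": [0.0016, 0.0003, 0.0087], "rotation": [0, 0.14, -0.1]}, {"gripper": 0.38, "offset": [0, 0, 0.009], "rotation": [0, 0, 0]}, {"gripper": 0.38, "offset": [0, 0, 0.008], "rotation": [0, 0, 0]}, {"gripper": 0.38, "offset": [0, 0, 0.005], "rotation": [0, 0, 0]}, {"gripper": 0.38, "offset": [0, 0, 0.003], "rotation": [0, 0, 0]}, {"gripper": 0.38, "offset": [0, 0, 0], "rotation": [0, 0, 0]}]}}

```text
clock: 13.0
position: [0.5383, -0.195, 0.1222]
ee_rot: [-0.035, 0.96, 0.01, 0.276]
ft_force: [0.8, -0.1, -0.4]
grip_width: 0.381
grasp_force: 0.0
```

```bash
python3 - <<'E'
from h import *
im=imaging.camera("wrist"); cv2.imwrite("pics/w3.png",im[150:])
o=manip.get_obs(); print(o["position"],o["joint_pos"].round(2),o["ft_force"])
b=go(o["position"],tool_R());b=go(at(.026,.046,-.001),None,b)
E
```

```text
[ 0.53833388 -0.19512904  0.12252782] [ 0.39  0.06  0.02  2.17 -0.58  0.47  2.52] [0.42922105 0.36122827 0.15032046]
to [ 0.5383 -0.1951  0.1225] off mm [0. 0. 0.] rot deg [-0.08  0.08  0.01]
to [ 0.5382 -0.1947  0.1215] off mm [0.6 0.4 0.9] rot deg [0. 0. 0.]
```

View pics/w3.png

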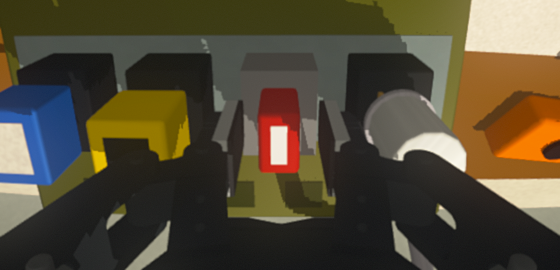

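The fuse head (260–300 px) sits centred between the open pads (about 240 and 320). I close and pull.

Emit:
{"method": "jog_arm", "body": {"deltas": [{"gripper": 0.0, "offset": [0, 0, 0.0005], "rotation": [0, 0, 0]}, {"gripper": 0.0, "offset": [0, 0, 0], "rotation": [0, 0, 0]}, {"gripper": 0.0, "offset": [0, 0, 0], "rotation": [0, 0, 0]}, {"gripper": 0.0, "offset": [0, 0, 0], "rotation": [0, 0, 0]}, {"gripper": 0.0, "offset": [0, 0, 0], "rotation": [0, 0, 0]}, {"gripper": 0.0, "offset": [0, 0, 0], "rotation": [0, 0, 0]}], "newtons": 70}}

```text
clock: 13.65
position: [0.5387, -0.1953, 0.1225]
ee_rot: [-0.035, 0.96, 0.009, 0.276]
ft_force: [-0.4, 0.1, 2.7]
grip_width: 0.17
grasp_force: 69.4
```

Emit:
{"method": "jog_arm", "body": {"deltas": [{"gripper": 0.0, "offset": [0, 0, -0.004], "rotation": [0, 0, 0]}, {"gripper": 0.0, "offset": [0, 0, -0.006], "rotation": [0, 0, 0]}, {"gripper": 0.0, "offset": [0, 0, -0.008], "rotation": [0, 0, 0]}, {"gripper": 0.0, "offset": [0, 0, -0.01], "rotation": [0, 0, 0]}, {"gripper": 0.0, "offset": [0, 0, -0.01], "rotation": [0, 0, 0]}, {"gripper": 0.0, "offset": [0, 0, -0.012], "rotation": [0, 0, 0]}, {"gripper": 0.0, "offset": [0, 0, -0.012], "rotation": [0, 0, 0]}, {"gripper": 0.0, "offset": [0, 0, -0.012], "rotation": [0, 0, 0]}, {"gripper": 0.0, "offset": [0, 0, -0.012], "rotation": [0, 0, 0]}, {"gripper": 0.0, "offset": [0, 0, -0.012], "rotation": [0, 0, 0]}, {"gripper": 0.0, "offset": [0, 0, 0], "rotation": [0, 0, 0]}]}}

```text
clock: 14.75
position: [0.4866, -0.1994, 0.2071]
ee_rot: [-0.035, 0.96, 0.009, 0.277]
ft_force: [0.1, 0.0, -0.1]
grip_width: 0.171
grasp_force: 69.1
```

```bash
python3 - <<'E'
from h import *
im=imaging.camera("wrist"); cv2.imwrite("pics/w4.png",im[100:])
o=manip.get_obs(); p=o["position"]; print(p,o["joint_pos"].round(2),o["ft_force"])
b=(p,R.from_quat(o["ee_rot"]).as_matrix())
b=go(p+[0,0,.05],None,b)
az=np.degrees(np.arctan2(p[1],p[0])); b=swing(b,13.7-az,9); print(b[0])
c=go([.545,.133,.14],None,b)
Z=R.from_euler("y",-32,degrees=True).as_matrix()
# make tool vertical keeping heading
zt=np.array([0,0,-1]); R0=b[1]; ax=np.cross(R0[:,2],zt); ang=np.arcsin(np.linalg.norm(ax)); Q=R.from_rotvec(ax/np.linalg.norm(ax)*ang).as_matrix()
go(c[0],Q@R0,c)
E
```

```text
[ 0.48673024 -0.19912935  0.20623024] [ 0.43 -0.16  0.04  2.18 -0.44  0.67  2.4 ] [ 0.28754425 -0.25949746  0.00857221]
to [ 0.4867 -0.1991  0.2562] off mm [-26.6  -0.1 -42.3] rot deg [0. 0. 0.]
swing rows 9 off mm [-12.85  33.38   8.  ] rot [-2.127 -0.009 -3.381]
[0.51092661 0.12455048 0.25623024]
to [0.545 0.133 0.14 ] off mm [ 35.2 -15.2 115.2] rot deg [0. 0. 0.]
to [0.545 0.133 0.14 ] off mm [0. 0. 0.] rot deg [-0.13 32.18 -0.  ]
```

View pics/w4.png

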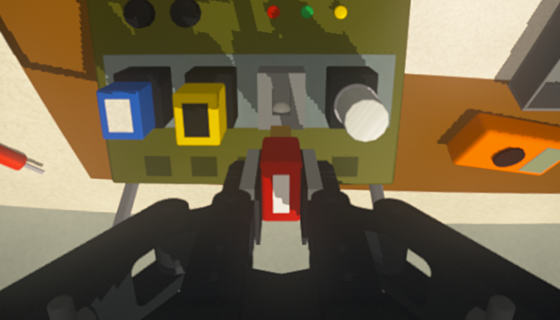

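The fuse (280,180 in the crop) is in the jaws, the socket is empty, and the modules are still up. Next, to the tray.

```bash
python3 - <<'E'
from h import *
o=manip.get_obs(); p=o["position"]
b=(p,R.from_quat(o["ee_rot"]).as_matrix())
b=(b[0]+b[1]@[0,.132,0],b[1]); print(b[0])
az=np.degrees(np.arctan2(b[0][1],b[0][0])); b=swing(b,13.7-az,5); print(b[0])
b=go([.545,.133,.15],None,b)
zt=np.array([0,0,-1]); R0=b[1]; ax=np.cross(R0[:,2],zt); ang=np.arcsin(np.linalg.norm(ax)); Q=R.from_rotvec(ax/np.linalg.norm(ax)*ang).as_matrix()
b=go(b[0],Q@R0,b); print(b[1])
E
```

```text
[ 0.47719403 -0.06747458  0.20594419]
swing rows 5 off mm [-5.43 36.02  3.32] rot [-2.316 -0.009 -3.682]
[0.46822919 0.11414197 0.20594419]
to [0.545 0.133 0.15 ] off mm [-35.6 -16.4  88.5] rot deg [0. 0. 0.]
to [0.545 0.133 0.15 ] off mm [0. 0. 0.] rot deg [-0.13 32.18 -0.  ]
[[-8.99352636e-01 -4.37224012e-01  4.20804875e-17]
 [-4.37224012e-01  8.99352636e-01 -1.47889743e-17]
 [-3.11850695e-16 -7.65789290e-17 -1.00000000e+00]]
```

Emit:
{"method": "jog_arm", "body": {"deltas": [{"gripper": 0, "offset": [0, 0.033, 0], "rotation": [0, 0, 0]}, {"gripper": 0, "offset": [0, 0.033, 0], "rotation": [0, 0, 0]}, {"gripper": 0, "offset": [0, 0.033, 0], "rotation": [0, 0, 0]}, {"gripper": 0, "offset": [0, 0.033, 0], "rotation": [0, 0, 0]}, {"gripper": 0, "offset": [-0.0054, 0.036, 0.0033], "rotation": [-2.316, 0, -3.682]}, {"gripper": 0, "offset": [-0.0054, 0.036, 0.0033], "rotation": [-2.316, 0, -3.682]}, {"gripper": 0, "offset": [-0.0054, 0.036, 0.0033], "rotation": [-2.316, 0, -3.682]}, {"gripper": 0, "offset": [-0.0054, 0.036, 0.0033], "rotation": [-2.316, 0, -3.682]}, {"gripper": 0, "offset": [-0.0054, 0.036, 0.0033], "rotation": [-2.316, 0, -3.682]}, {"gripper": 0, "offset": [-0.0119, -0.0055, 0.0295], "rotation": [0, 0, 0]}, {"gripper": 0, "offset": [-0.0119, -0.0055, 0.0295], "rotation": [0, 0, 0]}, {"gripper": 0, "offset": [-0.0119, -0.0055, 0.0295], "rotation": [0, 0, 0]}, {"gripper": 0, "offset": [0, 0, 0], "rotation": [0, 6.44, 0]}, {"gripper": 0, "offset": [0, 0, 0], "rotation": [0, 6.44, 0]}, {"gripper": 0, "offset": [0, 0, 0], "rotation": [0, 6.44, 0]}, {"gripper": 0, "offset": [0, 0, 0], "rotation": [0, 6.44, 0]}, {"gripper": 0, "offset": [0, 0, 0], "rotation": [0, 6.44, 0]}, {"gripper": 0, "offset": [0, 0, 0], "rotation": [0, 0, 0]}]}}

```text
clock: 16.6
position: [0.5454, 0.1348, 0.1477]
ee_rot: [-0.225, 0.974, 0.0, -0.003]
ft_force: [-0.2, 0.8, -0.9]
grip_width: 0.17
grasp_force: 69.3
```

```bash
python3 - <<'E'
from h import *
o=manip.get_obs(); print(o["position"],o["joint_pos"].round(2),R.from_quat(o["ee_rot"]).as_matrix()[:,2].round(3),o["grip_width"],o["grasp_force"])
go([.545,.133,.054])
E
```

```text
[0.54536553 0.13476799 0.14770762] [ 0.06  0.31 -0.46  1.72  0.15  1.15  1.59] [-0.006 -0.001 -1.   ] 0.16984439421798334 69.29752707481384
to [0.545 0.133 0.054] off mm [ 0.6 -1.6 93.7] rot deg [0. 0. 0.]
```

Emit:
{"method": "jog_arm", "body": {"deltas": [{"gripper": 0, "offset": [0, -0.001, 0.03], "rotation": [0, 0, 0]}, {"gripper": 0, "offset": [0, 0, 0.03], "rotation": [0, 0, 0]}, {"gripper": 0, "offset": [0, 0, 0.02], "rotation": [0, 0, 0]}, {"gripper": 0, "offset": [0, 0, 0.014], "rotation": [0, 0, 0]}, {"gripper": 0, "offset": [0, 0, 0], "rotation": [0, 0, 0]}, {"gripper": 0.42, "offset": [0, 0, 0], "rotation": [0, 0, 0]}, {"gripper": 0.42, "offset": [0, 0, 0], "rotation": [0, 0, 0]}, {"gripper": 0.42, "offset": [0, 0, 0], "rotation": [0, 0, 0]}, {"gripper": 0.42, "offset": [0, 0, 0], "rotation": [0, 0, 0]}, {"gripper": 0.42, "offset": [0, 0, -0.02], "rotation": [0, 0, 0]}, {"gripper": 0.42, "offset": [0, 0, -0.034], "rotation": [0, 0, 0]}, {"gripper": 0.42, "offset": [0, 0, -0.04], "rotation": [0, 0, 0]}, {"gripper": 0.42, "offset": [0, 0, -0.03], "rotation": [0, 0, 0]}, {"gripper": 0.42, "offset": [0, 0, 0], "rotation": [0, 0, 0]}]}}

```text
clock: 18.0
position: [0.5473, 0.1333, 0.1842]
ee_rot: [-0.224, 0.975, -0.001, 0.003]
ft_force: [0.8, 0.6, 0.2]
grip_width: 0.419
grasp_force: 0.0
```

```bash
python3 - <<'E'
from h import *
im=imaging.camera("wrist"); cv2.imwrite("pics/w5.png",im)
o=manip.get_obs(); p=o["position"]; print(p,o["joint_pos"].round(2),o["grip_width"],o["grasp_force"])
b=(p,R.from_quat(o["ee_rot"]).as_matrix())
az=np.degrees(np.arctan2(p[1],p[0]))
b=go([.44,.107,.25],None,b)
b=swing(b,-22-13.7,8); print(b[0])
b=go(b[0],tool_R(),b)
for y,h in((-.078,.056),(-.026,.06),(.078,.064)): b=go(at(y,h+.011+.045),None,b); go(at(y,h+.011),None,b)
E
```

```text
[0.54626055 0.13281121 0.18161456] [ 0.07  0.27 -0.46  1.69  0.13  1.21  1.6 ] 0.42356692600257734 0.0
to [0.44  0.107 0.25 ] off mm [106.7  23.1 -68.7] rot deg [0. 0. 0.]
swing rows 8 off mm [  8.82 -34.14   0.05] rot [0.009 0.009 4.462]
[ 0.41975566 -0.1698652   0.25      ]
to [ 0.4198 -0.1699  0.25  ] off mm [0. 0. 0.] rot deg [ -4.04 -31.74 -13.59]
to [ 0.5118 -0.3009  0.178 ] off mm [ -31.5 -137.5  104.6] rot deg [0. 0. 0.]
to [ 0.5356 -0.2992  0.1398] off mm [ 0.  0. 45.] rot deg [0. 0. 0.]
to [ 0.5059 -0.2492  0.1814] off mm [ 0. 52. -4.] rot deg [0. 0. 0.]
to [ 0.5297 -0.2475  0.1432] off mm [ 0. -0. 45.] rot deg [0. 0. 0.]
to [ 0.4961 -0.1457  0.1848] off mm [  0. 104.  -4.] rot deg [0. 0. 0.]
to [ 0.5199 -0.1439  0.1466] off mm [-0. -0. 45.] rot deg [0. 0. 0.]
```

View pics/w5.png

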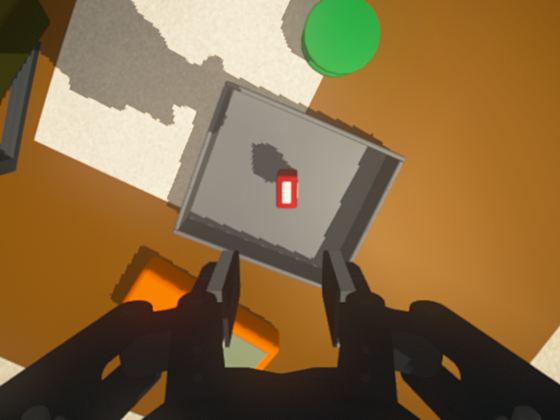

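The fuse stands released in the tray near (287,188), clear of the walls, with the reel and meter undisturbed. Now to the modules, can first, with the tool yawed 25° to relieve j7.

```bash
cat >> h.py <<'E'
RP=tool_R()@R.from_euler("z",25,degrees=True).as_matrix()
E
python3 - <<'E'
from h import *
o=manip.get_obs(); p=o["position"]
b=(p,R.from_quat(o["ee_rot"]).as_matrix())
b=go([.44,.107,.25],None,b)
b=swing(b,-16-13.7,7); print(b[0])
b=go(b[0],RP,b)
b=go(at(.078,.064+.011+.04,-.001),None,b)
E
```

```text
to [0.44  0.107 0.25 ] off mm [106.7  23.1 -68.7] rot deg [0. 0. 0.]
swing rows 7 off mm [  8.32 -32.48   0.05] rot [0.009 0.009 4.243]
[ 0.43521194 -0.12505824  0.25      ]
to [ 0.4352 -0.1251  0.25  ] off mm [0. 0. 0.] rot deg [ -9.22 -30.66  16.6 ]
to [ 0.4979 -0.1455  0.18  ] off mm [-23.9 -16.5  91.7] rot deg [0. 0. 0.]
```

Emit:
{"method": "jog_arm", "body": {"deltas": [{"gripper": 0, "offset": [0.0267, 0.0058, -0.0172], "rotation": [0, 0, 0]}, {"gripper": 0, "offset": [0.0267, 0.0058, -0.0172], "rotation": [0, 0, 0]}, {"gripper": 0, "offset": [0.0267, 0.0058, -0.0172], "rotation": [0, 0, 0]}, {"gripper": 0, "offset": [0.0267, 0.0058, -0.0172], "rotation": [0, 0, 0]}, {"gripper": 0, "offset": [0.0083, -0.0325, 0], "rotation": [0, 0, 4.243]}, {"gripper": 0, "offset": [0.0083, -0.0325, 0], "rotation": [0, 0, 4.243]}, {"gripper": 0, "offset": [0.0083, -0.0325, 0], "rotation": [0, 0, 4.243]}, {"gripper": 0, "offset": [0.0083, -0.0325, 0], "rotation": [0, 0, 4.243]}, {"gripper": 0, "offset": [0.0083, -0.0325, 0], "rotation": [0, 0, 4.243]}, {"gripper": 0, "offset": [0.0083, -0.0325, 0], "rotation": [0, 0, 4.243]}, {"gripper": 0, "offset": [0.0083, -0.0325, 0], "rotation": [0, 0, 4.243]}, {"gripper": 0, "offset": [0, 0, 0], "rotation": [-1.54, -5.11, 2.77]}, {"gripper": 0, "offset": [0, 0, 0], "rotation": [-1.54, -5.11, 2.77]}, {"gripper": 0, "offset": [0, 0, 0], "rotation": [-1.54, -5.11, 2.77]}, {"gripper": 0, "offset": [0, 0, 0], "rotation": [-1.54, -5.11, 2.77]}, {"gripper": 0, "offset": [0, 0, 0], "rotation": [-1.54, -5.11, 2.77]}, {"gripper": 0, "offset": [0, 0, 0], "rotation": [-1.54, -5.11, 2.77]}, {"gripper": 0, "offset": [0, 0, 0], "rotation": [0, 0, 0]}]}}

```text
clock: 19.85
position: [0.4322, -0.1255, 0.2464]
ee_rot: [0.175, 0.946, 0.07, 0.265]
ft_force: [-0.6, 0.4, -0.1]
grip_width: 0.003
grasp_force: 0.0
```

```bash
python3 - <<'E'
from h import *
o=manip.get_obs(); print(o["position"],o["joint_pos"].round(2),o["grip_width"])
b=go(o["position"],RP); b=go(at(.078,.115,-.001),None,b)
E
```

```text
[ 0.43224122 -0.12553507  0.24637448] [ 0.45 -0.41 -0.08  2.27 -0.36  0.8   1.76] 0.0031018769808368175
to [ 0.4322 -0.1255  0.2464] off mm [0. 0. 0.] rot deg [-0.06 -0.24 -0.22]
to [ 0.4979 -0.1455  0.18  ] off mm [-27.8 -14.4  90.2] rot deg [0. 0. 0.]
```

Emit:
{"method": "jog_arm", "body": {"deltas": [{"gripper": 0, "offset": [-0.0056, -0.0029, 0.018], "rotation": [0, -0.24, -0.2]}, {"gripper": 0, "offset": [-0.0056, -0.0029, 0.018], "rotation": [0, 0, 0]}, {"gripper": 0, "offset": [-0.0056, -0.0029, 0.018], "rotation": [0, 0, 0]}, {"gripper": 0, "offset": [-0.0056, -0.0029, 0.018], "rotation": [0, 0, 0]}, {"gripper": 0, "offset": [-0.0056, -0.0029, 0.018], "rotation": [0, 0, 0]}, {"gripper": 0, "offset": [0, 0, 0], "rotation": [0, 0, 0]}]}}

```text
clock: 20.45
position: [0.5004, -0.1451, 0.1801]
ee_rot: [0.171, 0.947, 0.069, 0.264]
ft_force: [-0.3, -0.3, 0.2]
grip_width: 0.001
grasp_force: 0.0
```

```bash
python3 - <<'E'
from h import *
o=manip.get_obs(); print(o["position"],o["joint_pos"].round(2))
b=go(o["position"],RP); b=go(at(.078,.075,-.001),None,b)
E
```

```text
[ 0.50038377 -0.14514256  0.18006614] [ 0.41 -0.15 -0.07  2.23 -0.41  0.58  1.83]
to [ 0.5004 -0.1451  0.1801] off mm [0. 0. 0.] rot deg [-0.03 -0.29  0.22]
to [ 0.5191 -0.144   0.1461] off mm [ 1.8 -1.1 38.8] rot deg [0. 0. 0.]
```

Emit:
{"method": "jog_arm", "body": {"deltas": [{"gripper": 0, "offset": [0.0018, -0.0011, 0.01], "rotation": [0, -0.29, 0.2]}, {"gripper": 0, "offset": [0, 0, 0.008], "rotation": [0, 0, 0]}, {"gripper": 0, "offset": [0, 0, 0.005], "rotation": [0, 0, 0]}, {"gripper": 0, "offset": [0, 0, 0.005], "rotation": [0, 0, 0]}, {"gripper": 0, "offset": [0, 0, 0.005], "rotation": [0, 0, 0]}, {"gripper": 0, "offset": [0, 0, 0.003], "rotation": [0, 0, 0]}]}}

```text
clock: 21.05
position: [0.5177, -0.1447, 0.151]
ee_rot: [0.174, 0.945, 0.069, 0.269]
ft_force: [-3.9, 1.1, 4.2]
grip_width: -0.0
grasp_force: 2.9
```

```bash
python3 - <<'E'
from h import *
o=manip.get_obs(); print(o["position"],o["ft_force"], "axial",-o["ft_force"]@RP[:,2])
b=go(at(.078,.075,-.001),RP)
E
```

```text
[ 0.51771802 -0.14472364  0.15096947] [-3.90793868  1.10524985  4.18402853] axial 5.5706553698577155
to [ 0.5191 -0.144   0.1461] off mm [ 1.6 -0.   4.9] rot deg [-0.03  0.33 -0.03]
```

Sliding at about 6 N, as expected. I push on slowly until the force rises.

Emit:
{"method": "jog_arm", "body": {"deltas": [{"gripper": 0, "offset": [0.001, 0, 0.003], "rotation": [0, 0, 0]}, {"gripper": 0, "offset": [0, 0, 0.002], "rotation": [0, 0, 0]}, {"gripper": 0, "offset": [0, 0, 0.001], "rotation": [0, 0, 0]}, {"gripper": 0, "offset": [0, 0, 0], "rotation": [0, 0, 0]}]}}

```text
clock: 21.45
position: [0.5203, -0.1446, 0.1469]
ee_rot: [0.174, 0.944, 0.069, 0.27]
ft_force: [-14.0, 2.9, 17.8]
grip_width: 0.003
grasp_force: 11.2
```

```bash
python3 - <<'E'
from h import *
o=manip.get_obs(); print(o["position"],o["ft_force"], "axial",-o["ft_force"]@RP[:,2])
b=go(at(.078,.075,-.001),RP)
E
```

```text
[ 0.52030995 -0.14458003  0.14689699] [-14.00577381   2.88034193  17.76124975] axial 22.352455599351103
to [ 0.5191 -0.144   0.1461] off mm [1.6 0.  0.1] rot deg [-0.02  0.43 -0.05]
```

Can home: 22 N at the nominal home depth. Next yellow, then blue.

```bash
python3 - <<'E'
from h import *
o=manip.get_obs(); b=(o["position"],R.from_quat(o["ee_rot"]).as_matrix())
b=(b[0]-b[1][:,2]*.035,b[1])
b=go(at(-.026,.060+.011+.035,-.001),RP,b)
E
```

```text
to [ 0.5103 -0.2489  0.1724] off mm [-42.7 -94.2   4.4] rot deg [-0.02  0.43 -0.05]
```

Emit:
{"method": "jog_arm", "body": {"deltas": [{"gripper": 0, "offset": [0, 0, -0.015], "rotation": [0, 0, 0]}, {"gripper": 0, "offset": [0, 0, -0.02], "rotation": [0, 0, 0]}, {"gripper": 0, "offset": [-0.0107, -0.0235, 0.0011], "rotation": [0, 0.43, 0]}, {"gripper": 0, "offset": [-0.0107, -0.0235, 0.0011], "rotation": [0, 0, 0]}, {"gripper": 0, "offset": [-0.0107, -0.0235, 0.0011], "rotation": [0, 0, 0]}, {"gripper": 0, "offset": [-0.0107, -0.0235, 0.0011], "rotation": [0, 0, 0]}, {"gripper": 0, "offset": [0, 0, 0], "rotation": [0, 0, 0]}]}}

```text
clock: 22.15
position: [0.51, -0.2518, 0.1707]
ee_rot: [0.176, 0.945, 0.069, 0.266]
ft_force: [-0.4, 0.9, 0.1]
grip_width: -0.003
grasp_force: 0.0
```

```bash
python3 - <<'E'
from h import *
o=manip.get_obs(); print(o["position"],o["joint_pos"].round(2))
b=go(o["position"],RP); b=go(at(-.026,.071,-.001),None,b)
E
```

```text
[ 0.51000927 -0.25183199  0.17066357] [ 0.47  0.01  0.09  2.11 -0.55  0.63  2.15]
to [ 0.51   -0.2518  0.1707] off mm [0. 0. 0.] rot deg [-0.19 -0.03 -0.22]
to [ 0.5288 -0.2476  0.1427] off mm [-0.   3.2 33.8] rot deg [0. 0. 0.]
```

Emit:
{"method": "jog_arm", "body": {"deltas": [{"gripper": 0, "offset": [0, 0.0032, 0.008], "rotation": [-0.19, 0, -0.2]}, {"gripper": 0, "offset": [0, 0, 0.006], "rotation": [0, 0, 0]}, {"gripper": 0, "offset": [0, 0, 0.005], "rotation": [0, 0, 0]}, {"gripper": 0, "offset": [0, 0, 0.005], "rotation": [0, 0, 0]}, {"gripper": 0, "offset": [0, 0, 0.004], "rotation": [0, 0, 0]}, {"gripper": 0, "offset": [0, 0, 0.003], "rotation": [0, 0, 0]}, {"gripper": 0, "offset": [0, 0, 0.002], "rotation": [0, 0, 0]}, {"gripper": 0, "offset": [0, 0, 0], "rotation": [0, 0, 0]}]}}

```text
clock: 22.95
position: [0.5287, -0.2434, 0.1432]
ee_rot: [0.171, 0.946, 0.071, 0.266]
ft_force: [-0.2, 0.1, -0.0]
grip_width: -0.003
grasp_force: 0.0
```

```bash
python3 - <<'E'
from h import *
o=manip.get_obs(); print(o["position"],o["ft_force"], "axial",-o["ft_force"]@RP[:,2])
b=go(at(-.026,.071,-.001),RP)
E
```

```text
[ 0.52869479 -0.24335231  0.14320009] [-0.24211562  0.05265601 -0.04896796] axial 0.08440062319336754
to [ 0.5288 -0.2476  0.1427] off mm [-1.4 -4.   0.3] rot deg [ 0.2  -0.14  0.18]
```

Emit:
{"method": "jog_arm", "body": {"deltas": [{"gripper": 0, "offset": [-0.001, -0.003, 0.002], "rotation": [0, 0, 0]}, {"gripper": 0, "offset": [0, 0, 0.001], "rotation": [0, 0, 0]}]}}

```text
clock: 23.15
position: [0.5294, -0.2443, 0.1427]
ee_rot: [0.17, 0.946, 0.073, 0.265]
ft_force: [-53.4, 23.5, 59.6]
grip_width: 0.001
grasp_force: 38.7
```

```bash
python3 - <<'E'
from h import *
o=manip.get_obs(); print(o["position"],o["ft_force"], "axial",-o["ft_force"]@RP[:,2])
b=go(at(-.026,.071,-.001),RP)
im=imaging.camera("wrist"); cv2.imwrite("pics/w6.png",im)
E
```

```text
[ 0.52942011 -0.24429395  0.14270719] [-53.42784994  23.54918762  59.58593322] axial 77.85264629378884
to [ 0.5288 -0.2476  0.1427] off mm [-0.7 -3.2 -0.4] rot deg [ 0.5  -0.27  0.24]
```

View pics/w6.png

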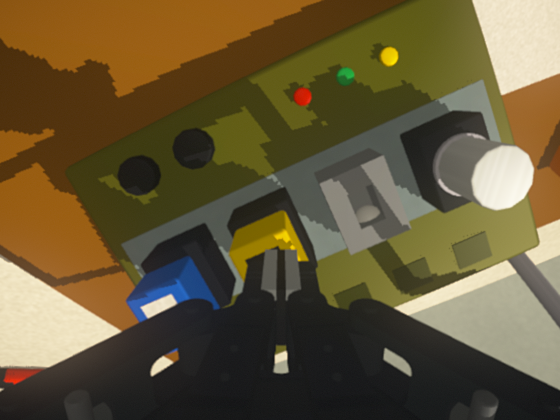

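The fingertips are on the yellow relay at (280,245) and the force shot up to 78 N, so yellow is hard home. I back off and go to blue, more gently.

Emit:
{"method": "jog_arm", "body": {"deltas": [{"gripper": 0, "offset": [0, 0, -0.006], "rotation": [0, 0, 0]}, {"gripper": 0, "offset": [0, 0, -0.014], "rotation": [0, 0, 0]}, {"gripper": 0, "offset": [0, 0, -0.015], "rotation": [0, 0, 0]}, {"gripper": 0, "offset": [0, 0, 0], "rotation": [0, 0, 0]}]}}

```text
clock: 23.6
position: [0.5116, -0.2498, 0.1725]
ee_rot: [0.172, 0.945, 0.07, 0.268]
ft_force: [-0.5, 0.1, 0.0]
grip_width: -0.006
grasp_force: 0.0
```

```bash
python3 - <<'E'
from h import *
o=manip.get_obs(); print(o["position"],o["joint_pos"].round(2),o["ft_force"])
b=go(at(-.078,.056+.011+.035,-.001),RP)
E
```

```text
[ 0.511622   -0.24977166  0.17250457] [ 0.47  0.01  0.09  2.11 -0.56  0.64  2.16] [-0.46030153  0.08827434  0.03541356]
to [ 0.5163 -0.3006  0.169 ] off mm [-20.5 -46.8   3.4] rot deg [0.08 0.09 0.14]
```

Emit:
{"method": "jog_arm", "body": {"deltas": [{"gripper": 0, "offset": [-0.0103, -0.0234, 0.0017], "rotation": [0, 0, 0.1]}, {"gripper": 0, "offset": [-0.0103, -0.0234, 0.0017], "rotation": [0, 0, 0]}, {"gripper": 0, "offset": [0, 0, 0], "rotation": [0, 0, 0]}, {"gripper": 0, "offset": [0, 0, 0], "rotation": [0, 0, 0]}]}}

```text
clock: 24.0
position: [0.5162, -0.2996, 0.1661]
ee_rot: [0.173, 0.946, 0.071, 0.266]
ft_force: [-0.5, 0.1, -0.0]
grip_width: 0.0
grasp_force: 0.0
```

```bash
python3 - <<'E'
from h import *
o=manip.get_obs(); print(o["position"],o["joint_pos"].round(2),o["ft_force"])
b=go(o["position"],RP); b=go(at(-.078,.067,-.001),None,b)
E
```

```text
[ 0.51624419 -0.29957404  0.16610305] [ 0.52  0.09  0.13  2.03 -0.62  0.68  2.28] [-0.48913623  0.11567407 -0.04536189]
to [ 0.5162 -0.2996  0.1661] off mm [0. 0. 0.] rot deg [ 0.13 -0.15 -0.  ]
to [ 0.5348 -0.2993  0.1393] off mm [-1.8 -0.3 32.5] rot deg [0. 0. 0.]
```

Emit:
{"method": "jog_arm", "body": {"deltas": [{"gripper": 0, "offset": [-0.0018, 0, 0.008], "rotation": [0, 0, 0]}, {"gripper": 0, "offset": [0, 0, 0.006], "rotation": [0, 0, 0]}, {"gripper": 0, "offset": [0, 0, 0.005], "rotation": [0, 0, 0]}, {"gripper": 0, "offset": [0, 0, 0.005], "rotation": [0, 0, 0]}, {"gripper": 0, "offset": [0, 0, 0.004], "rotation": [0, 0, 0]}, {"gripper": 0, "offset": [0, 0, 0.002], "rotation": [0, 0, 0]}, {"gripper": 0, "offset": [0, 0, 0.001], "rotation": [0, 0, 0]}]}}

```text
clock: 24.7
position: [0.5342, -0.2984, 0.1413]
ee_rot: [0.172, 0.946, 0.071, 0.266]
ft_force: [-4.8, 2.9, 4.3]
grip_width: 0.005
grasp_force: 2.8
```

```bash
python3 - <<'E'
from h import *
o=manip.get_obs(); print(o["position"],o["ft_force"], "axial",-o["ft_force"]@RP[:,2])
b=go(at(-.078,.067,-.001),RP)
E
```

```text
[ 0.53417318 -0.29837796  0.14128819] [-4.80536327  2.89385148  4.34796626] axial 6.114413163188517
to [ 0.5348 -0.2993  0.1393] off mm [ 0.2 -1.1  2. ] rot deg [ 0.19 -0.14  0.06]
```

Emit:
{"method": "jog_arm", "body": {"deltas": [{"gripper": 0, "offset": [0, 0, 0.001], "rotation": [0, 0, 0]}, {"gripper": 0, "offset": [0, 0, 0.001], "rotation": [0, 0, 0]}]}}

```text
clock: 24.9
position: [0.5351, -0.2983, 0.1398]
ee_rot: [0.172, 0.946, 0.071, 0.266]
ft_force: [-10.7, 3.0, 13.4]
grip_width: -0.002
grasp_force: 8.7
```

Emit:
{"method": "jog_arm", "body": {"deltas": [{"gripper": 0, "offset": [0, 0, 0.0007], "rotation": [0, 0, 0]}]}}

```text
clock: 25.0
position: [0.5352, -0.2984, 0.1397]
ee_rot: [0.172, 0.946, 0.071, 0.266]
ft_force: [-18.6, 7.1, 19.5]
grip_width: 0.002
grasp_force: 12.9
```

Blue is home: the force rises to 27 N without moving. I back off and check.

Emit:
{"method": "jog_arm", "body": {"deltas": [{"gripper": 0, "offset": [0, 0, -0.005], "rotation": [0, 0, 0]}, {"gripper": 0, "offset": [0, 0, -0.015], "rotation": [0, 0, 0]}, {"gripper": 0, "offset": [0, 0, -0.02], "rotation": [0, 0, 0]}, {"gripper": 0, "offset": [0, 0, -0.025], "rotation": [0, 0, 0]}, {"gripper": 0, "offset": [0, 0, -0.025], "rotation": [0, 0, 0]}, {"gripper": 0, "offset": [0.01, 0.02, -0.01], "rotation": [0, 0, 0]}, {"gripper": 0, "offset": [0.01, 0.02, 0], "rotation": [0, 0, 0]}, {"gripper": 0, "offset": [0, 0, 0], "rotation": [0, 0, 0]}, {"gripper": 0, "offset": [0, 0, 0], "rotation": [0, 0, 0]}]}}

```text
clock: 25.9
position: [0.4782, -0.2587, 0.2243]
ee_rot: [0.172, 0.946, 0.07, 0.267]
ft_force: [-0.1, -0.5, 0.1]
grip_width: -0.0
grasp_force: 0.0
```

```bash
python3 - <<'E'
from h import *
M=model("wrist"); im=imaging.camera("wrist"); t=imaging.camera("top"); sc=imaging.camera("scene"); mt,ms=model("top"),model("scene")
o=manip.get_obs(); print(o["position"],o["joint_pos"].round(2),o["ft_force"])
# outlines of the modules if home (green) or 5 mm out (magenta)
for e,c in((0,(0,255,0)),(.005,(255,0,255))):
  for y,h,a in((-.078,.056,.014),(-.026,.06,.014)):
    q=proj(M,[at(y+i*a,h+e,j*.017) for i,j in((-1,-1),(1,-1),(1,1),(-1,1))]); cv2.polylines(im,[np.int32(q.round())],True,c,1)
  q=proj(M,[at(.078+.014*np.cos(k),.064+e,.014*np.sin(k)) for k in np.linspace(0,6.28,24)]); cv2.polylines(im,[np.int32(q.round())],True,c,1)
z=lambda i,u,v,f:cv2.resize(i[v:v+130,u:u+120],None,fx=f,fy=f,interpolation=cv2.INTER_CUBIC)
w=im[:, :]; right=np.vstack([cv2.resize(t[120:290,170:400],(240,177)),cv2.resize(sc[180:300,150:410],(240,111))])
right=cv2.copyMakeBorder(right,0,420-right.shape[0],0,0,cv2.BORDER_CONSTANT)
cv2.imwrite("pics/chk.png",np.hstack([w,right]))
E
```

```text
[ 0.47829408 -0.25929641  0.22356069] [ 0.5  -0.1   0.11  2.09 -0.49  0.77  2.12] [0.22568198 0.56246634 0.83965412]
```

View pics/chk.png

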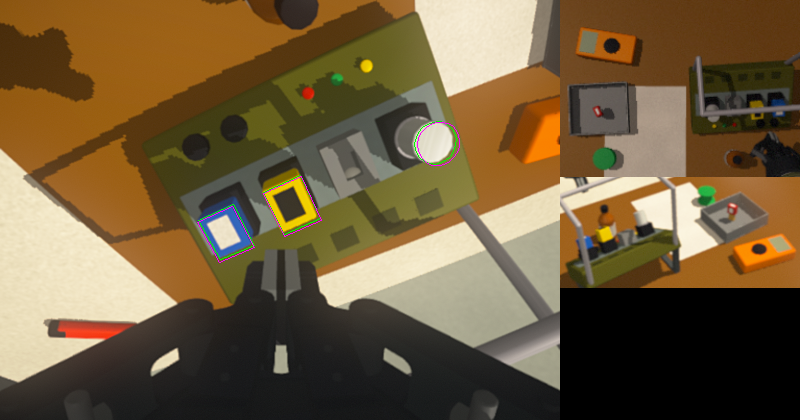

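The blue, yellow and can tops match their "home" outlines near (228,230), (290,205) and (435,143). The fuse is still in the tray, the bystanders are in place, and the gripper touches nothing.

```bash
python3 -c "
from workcell import workorder
print(workorder.hand_in())"
```

```text
the job is handed in; nothing more can be done
None
```

I put the fuse in the scrap tray first, then pressed all three modules home and handed the job in at about 26 s; the hand-in returned no verdict. "Home" is judged from the force rising to 22 to 78 N at the expected depths and from the final pictures, which also show the bottle, reel and meter in place.

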